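Set out moulded sleeves by size on the sample board

ROBOT

A 6-joint arm with a two-finger parallel gripper is mounted at the origin on the work surface. World frame = base frame: x ahead of the robot, y to its left, z up, the work surface at z = 0. Lengths are in m, angles in degrees, forces in N, time in s.
With the tool pointing down it reaches from about 0.375 to 0.975 m from the base axis. Payload 3.8 kg.
Tool frame: the origin (TCP) lies on the centre line of the jaws, within the pads' length; the fingertips stand 11 mm ahead of it and the grasp point (between the pads) lies 8 mm behind it; z points along the fingers, x is the direction in which the jaws open and shut, and the axes are right-handed (so a half turn about z gives the same grasp; the last joint's range is limited). The gripper opens to 85 mm and grips with 20 to 120 N. Pads are 22 mm wide; open, the fingers measure 114 mm over their backs; the gripper's body (76 mm by 85 mm) begins 54 mm behind the grasp point. The pads swing forward as they close: fully open they stand 13 mm farther back than shut.
Start: joints at [62.687, 15.12, 91.902, -0, 72.978, -2.114], TCP at [0.287, 0.611, 0.242] pointing down, gripper open.
Joint ranges: [-150.88, 150.88], [-54.13, 125.18], [17.81, 147.31], [-75.09, 255.09], [0, 152.58], [-146.25, 146.25]. Speed limits (degrees/s): [147.25, 147.25, 180, 180, 180, 180].

INTERFACE

Orientations are given as [roll, pitch, yaw] about the fixed x, y, z axes, in that order (R = Rz(yaw) Ry(pitch) Rx(roll)).
In Python, from plant import robot gives the robot as it stands. The module is installed in compiled form; this text tells all that it offers.
- The arm moves only by the tool play_rows, never from a script. Its arguments are lists of equal length, an entry for each row: "rotation": the turn, a rotation vector about the world's x, y, z in degrees, a list of three; "slide": the shift along the world's x, y, z in m, a list of three; "claw": the opening, from 0 (shut) to 1 (fully open). In form: {"rotation": [[ax, ay, az], ...], "slide": [[tx, ty, tz], ...], "claw": [claw, ...]}. A call has 1 to 10 rows; each row is the pose to reach, as a shift and turn from the pose commanded when the call began; what a row does not reach only later rows make up. A row lasts 1/12 s, in which the tool goes at most 41.7 mm and 7.16 degrees, less where a joint would pass 70% of its speed; a pose out of reach is approached as far as the arm can. A call with a gripper value outside its range is refused whole. The fingers move at their own pace and stop on an object; "squeeze" is the grip in N (left out, the last holds). Time passes only in rows, so rows that repeat a pose let the fingers close. It gives the time, the measured TCP pose, the force and the opening at its end, in the units of the state.
- robot.sense(): the state, without advancing time (a new reading comes with each control period).
- robot.camera(name): name is "side" or "top" or "wrist"; returns a dict with "image" (400x640x3 uint8, red, green, blue), "fx", "fy", "cx", "cy" (pixels), "cam_to_world" (4x4, takes a point from camera to world coordinates); the wrist camera has in their place "hand_eye" (4x4, takes a point from camera to tool coordinates, whose origin is the TCP and whose axes are the tool frame's). Camera axes: x right, y down, z forward; pixel columns grow to the right and rows downward; lengths in m; the calibration is good to about 2 mm. A picture is of the moment at which its call begins: read the wrist's pose just before it. There is no depth.
- robot.sign_off(): hands the job in, once; it reports no verdict.
Trained networks look in the newest picture that a camera, given by its name, has taken for a name from the list of things; names that differ only in an ending like _2 or _b are one class to them, and where a whole thing is asked for, a point or a joint stands for the part that bears it (a point fixed in the world has none). Each returns a list of dicts, best first, with "score" (0 to 1); they miss things now and then, are a little off and sometimes report something else, mostly with a low value. They report only what shows in the picture. A call takes as long as a camera call. They do not tell look-alikes from the thing itself.
- robot.look_for(camera, target): "xyz" ([x, y, z] in m, in world coordinates, good to about 4 mm: the middle of the surface that is visible of it).
- robot.regions_of(camera, target): "pixels" (400x640 bool, what is visible of it).
The state is a dict: "t": time; "joint_positions": joint angles; "qd": joint speeds; "tau": joint torques, N m; "eef_pos": TCP position; "orientation": TCP orientation; "ft_force": force on the tool from outside, world axes, zero at the start; "torque": the same for the moment, N m; "width": finger opening in m.
Only numpy, scipy, OpenCV 4.12 (cv2) and the standard library are available. Lean on these libraries where they do the work, as an engineer would, in place of code of your own. Each camera call takes 0.05 s, during which the arm holds its last target.

TASK

Set the four black rubber sleeves out on the sample board in order of diameter, one on each white mark: the smallest on the mark next to the thin round post, then larger and larger towards the broad block. Each must stand upright on the board, centred on its mark, and be let go. Leave the green bottle standing where it is.

Things in the scene. Friction and masses are not known exactly. Their poses are not given: they have to be found in the camera images.
- sleeve_a_mid (a point): Loose moulded sleeve, the smallest of four: an upright open black rubber tube with a thin steel rim round its bore, 26 mm outside diameter, 14 mm bore, 42 mm tall like all four. It stands on the table at the start. The point is its centre, on the axis and half-way up (21 mm over its foot); z is its axis; both ends are alike.
- sleeve_b_mid (a point): Loose moulded sleeve, the second smallest of four: an upright open black rubber tube with a thin steel rim round its bore, 36 mm outside diameter, 24 mm bore, 42 mm tall like all four. It stands on the table at the start. The point is its centre, on the axis and half-way up (21 mm over its foot); z is its axis; both ends are alike.
- sleeve_c_mid (a point): Loose moulded sleeve, the second largest of four: an upright open black rubber tube with a thin steel rim round its bore, 46 mm outside diameter, 34 mm bore, 42 mm tall like all four. It stands on the table at the start. The point is its centre, on the axis and half-way up (21 mm over its foot); z is its axis; both ends are alike.
- sleeve_d_mid (a point): Loose moulded sleeve, the largest of four: an upright open black rubber tube with a thin steel rim round its bore, 56 mm outside diameter, 44 mm bore, 42 mm tall like all four. It stands on the table at the start. The point is its centre, on the axis and half-way up (21 mm over its foot); z is its axis; both ends are alike.
- mark_1: Mark 1 of the four in the row: a flat white disc with a grey rim, 62 mm across, flush on the top of the fixed blue-painted board (72 x 450 mm, 8 mm thick). The point is the disc's centre at the level of the board's top, where a sleeve's foot comes to rest. y runs along the row: the marks lie 80 mm apart, numbered 1 to 4 towards +y; x runs across the board.
- mark_2: Mark 2 of the four in the row: a flat white disc with a grey rim, 62 mm across, flush on the top of the fixed blue-painted board (72 x 450 mm, 8 mm thick). The point is the disc's centre at the level of the board's top, where a sleeve's foot comes to rest. y runs along the row: the marks lie 80 mm apart, numbered 1 to 4 towards +y; x runs across the board.
- mark_3: Mark 3 of the four in the row: a flat white disc with a grey rim, 62 mm across, flush on the top of the fixed blue-painted board (72 x 450 mm, 8 mm thick). The point is the disc's centre at the level of the board's top, where a sleeve's foot comes to rest. y runs along the row: the marks lie 80 mm apart, numbered 1 to 4 towards +y; x runs across the board.
- mark_4: Mark 4 of the four in the row: a flat white disc with a grey rim, 62 mm across, flush on the top of the fixed blue-painted board (72 x 450 mm, 8 mm thick). The point is the disc's centre at the level of the board's top, where a sleeve's foot comes to rest. y runs along the row: the marks lie 80 mm apart, numbered 1 to 4 towards +y; x runs across the board.
- post: Thin round upright steel post fixed on the board at one end of the row: 12 mm diameter, 30 mm tall, with a 22 mm foot; its axis is 75 mm beyond the centre of the end mark, either mark 1 or mark 4 (it differs from start to start). A broad steel block (60 x 24 mm, 30 mm tall) is fixed in the same way at the other end. The point is the middle of the post's foot, on the board's top.
- bottle_mid (a point): Bystander: a loose green bottle with white cap, 56 mm diameter, 140 mm tall, standing on the table near the +y end of the row. The point is on its axis half-way up (70 mm).
There are look-alikes about, which are no part of the job. What is shaped like the part that bears sleeve_a_mid but orange or yellow is not meant.

How it is judged:
By the outcome, as a careful person would: the job done as asked, in the order asked, and still so for the second after the job is handed in, with the robot touching nothing.
It also fails if it takes over 96 s, if anything falls off the work surface, if the arm or the gripper's body presses on something with over 40 N, if the wrist force passes 120 N, or if a joint passes its speed limit or range.

## Working session

There is one attempt and no reset: what is moved stays moved. The work goes in short steps, Python scripts to look and compute and a tool call to move; the robot and the scene stay as the last step left them, time stands still between calls to the robot, and variables do not carry over. Pictures are saved under pics/ and viewed, and the job is handed in when it is done.

Besides the shell and the picture viewer there is one more tool, called after ">>>" as a command line: name --argument value ..., lists and objects as JSON in quotes. play_rows: Moves the arm, as the interface text tells. Its arguments: {"type":"object","properties":{"rotation":{"type":"array","items":{"type":"array","items":{"type":"number"}}},"slide":{"type":"array","items":{"type":"array","items":{"type":"number"}}},"claw":{"type":"array","items":{"type":"number"}},"squeeze":{"type":"number"}},"required":["rotation","slide","claw"]}

```bash
mkdir -p pics; python3 - <<'E'
from plant import robot
import cv2
s=robot.sense(); print(s['t'],s['eef_pos'],s['orientation'],s['width'])
for c in ['side','top','wrist']:
    d=robot.camera(c); cv2.imwrite(f'pics/{c}0.png',d['image'][:,:,::-1])
    print(c,d['fx'],d['cx'],d['cy']); print(d.get('cam_to_world',d.get('hand_eye')))
    for n in ['sleeve_a_mid','mark_1','post','bottle_mid']:
        for r in robot.look_for(c,n)[:8]: print(n,[round(float(v),3) for v in r['xyz']],round(float(r['score']),2))
print(robot.sense()['t'])
E
```

```text
0.0 [0.28707487 0.61012717 0.2409427 ] [-1.79995764e+02  1.28056861e-01  6.48012549e+01] 0.08541896472710099
side 401.76106017164346 315.1414129863222 198.8879713194305
[[ 0.96506627 -0.14550642  0.21788755  0.31205226]
 [-0.2618349  -0.50556249  0.82210039 -0.8095687 ]
 [-0.00946511 -0.85043192 -0.52599997  0.65358066]
 [ 0.          0.          0.          1.        ]]
sleeve_a_mid [0.457, -0.17, 0.035] 0.72
sleeve_a_mid [0.447, -0.233, 0.029] 0.54
mark_1 [0.621, -0.067, 0.009] 0.66
mark_1 [0.611, 0.093, 0.009] 0.65
mark_1 [0.611, 0.012, 0.011] 0.6
mark_1 [0.624, -0.148, 0.004] 0.59
bottle_mid [0.581, 0.317, 0.069] 0.74
top 438.513438232147 326.34250229254087 205.55271056823486
[[ 0.0119887  -0.99423021  0.1065953   0.43400024]
 [-0.99992419 -0.01162078  0.00407203  0.03673735]
 [-0.00280982 -0.10663604 -0.99429415  1.11440922]
 [ 0.          0.          0.          1.        ]]
sleeve_a_mid [0.424, -0.283, 0.037] 0.71
sleeve_a_mid [0.449, -0.226, 0.045] 0.67
sleeve_a_mid [0.457, -0.156, 0.042] 0.54
mark_1 [0.611, 0.016, 0.007] 0.91
mark_1 [0.616, -0.07, 0.008] 0.78
mark_1 [0.623, -0.148, 0.004] 0.72
mark_1 [0.605, 0.093, 0.005] 0.59
mark_1 [0.577, 0.327, 0.098] 0.48
post [0.597, 0.168, 0.009] 0.47
bottle_mid [0.577, 0.329, 0.096] 0.95
wrist 289.5457716741372 317.695706052216 199.8364731076243
[[ 9.99999677e-01  1.84313675e-04 -7.82152639e-04 -4.10411980e-04]
 [ 3.91099180e-05  9.61023318e-01  2.76467322e-01 -6.78258904e-02]
 [ 8.02623632e-04 -2.76467263e-01  9.61023001e-01 -1.31394209e-01]
 [ 0.00000000e+00  0.00000000e+00  0.00000000e+00  1.00000000e+00]]
0.75
```

View pics/side0.png

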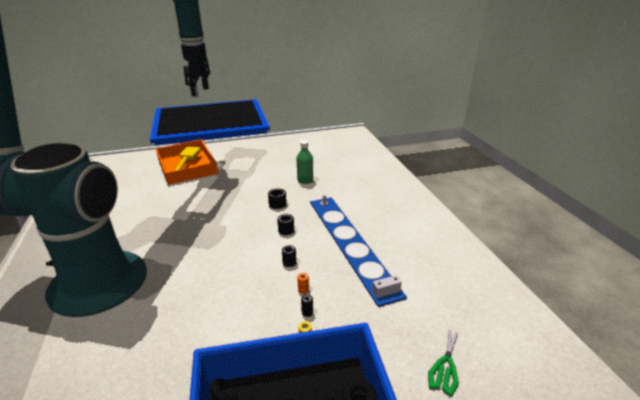

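View pics/top0.png

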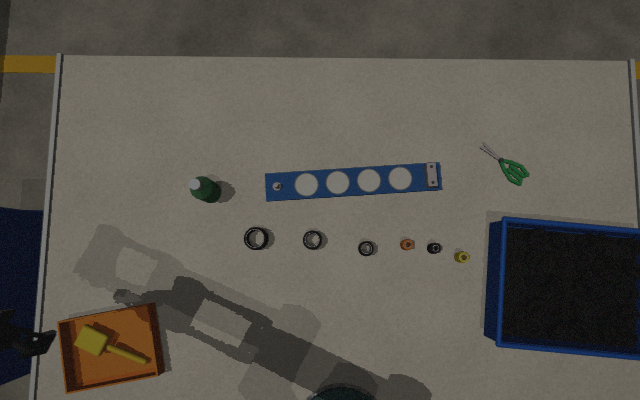

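```bash
cat > h.py <<'E'
import numpy as np, cv2
from plant import robot
from scipy.spatial.transform import Rotation as R
def world(cam,uv,z,s=None):
    if 'cam_to_world' in cam: T=np.array(cam['cam_to_world'])
    else:
        W=np.eye(4); W[:3,:3]=R.from_euler('xyz',s['orientation'],degrees=True).as_matrix(); W[:3,3]=s['eef_pos']; T=W@np.array(cam['hand_eye'])
    d=T[:3,:3]@np.array([(uv[0]-cam['cx'])/cam['fx'],(uv[1]-cam['cy'])/cam['fy'],1]); o=T[:3,3]
    return o+d*(z-o[2])/d[2]
def blobs(mask,amin=30):
    n,l,st,c=cv2.connectedComponentsWithStats(mask.astype(np.uint8))
    return [(c[i],st[i],l==i) for i in range(1,n) if st[i][4]>=amin]
E
python3 - <<'E'
from h import *
d=robot.camera('top'); im=d['image']
cv2.imwrite('pics/topz.png',cv2.resize(im[150:280,180:480],None,fx=2.6,fy=2.6,interpolation=cv2.INTER_NEAREST)[:,:,::-1])
hsv=cv2.cvtColor(im,cv2.COLOR_RGB2HSV)
m=(im.min(2)>175)
m[:, :260]=0; 
for c,st,_ in blobs(m,100): print('white',c.round(1),st,world(d,c,.008).round(4))
for n in ['sleeve_a_mid','mark_1']:
  for r in robot.regions_of('top',n):
    p=r['pixels']; v,u=np.nonzero(p); print(n,round(r['score'],2),u.mean().round(1),v.mean().round(1),u.min(),u.max(),v.min(),v.max(),p.sum(),world(d,(u.mean(),v.mean()),.042 if n[0]=='s' else .008).round(4))
E
```

```text
sleeve_a_mid 0.6 461.3 256.8 454 468 252 262 132 [ 0.4277 -0.2879  0.042 ]
sleeve_a_mid 0.45 204.2 188.8 189 219 176 202 631 [0.587  0.3436 0.042 ]
sleeve_a_mid 0.43 433.3 247.9 427 440 243 253 125 [ 0.4484 -0.2202  0.042 ]
mark_1 0.95 306.6 184.1 295 319 173 196 466 [0.607  0.0924 0.008 ]
mark_1 0.9 337.6 181.9 326 349 171 193 441 [0.6136 0.0132 0.008 ]
mark_1 0.77 399.6 177.6 388 411 166 189 472 [ 0.6265 -0.1449  0.008 ]
mark_1 0.61 368.5 180.1 356 380 169 191 466 [ 0.6192 -0.0657  0.008 ]
mark_1 0.3 365.7 248.2 358 373 241 255 155 [ 0.4461 -0.0589  0.008 ]
```

View pics/topz.png

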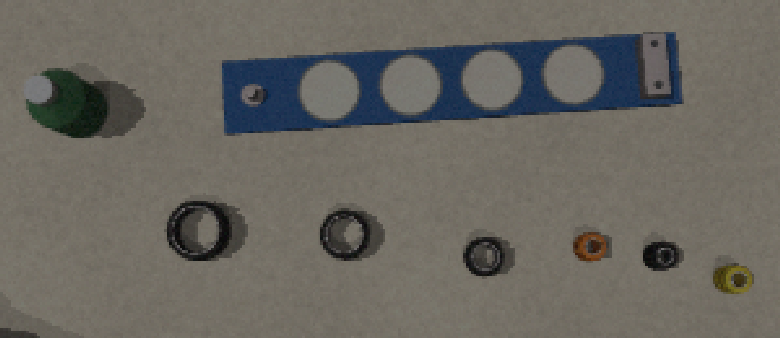

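```bash
python3 - <<'E'
from h import *
d=robot.camera('top')
for n,u in dict(d=(256.2,238.5),c=(312.7,240),b=(366.5,248.8),a=(434.2,248.5),o=(407,244.7),post=(277,186.5)).items(): print(n,world(d,u,.042 if n!='post' else .038).round(4))
E
```

```text
d [0.4661 0.2114 0.042 ]
c [0.4641 0.0734 0.042 ]
b [ 0.4443 -0.0578  0.042 ]
a [ 0.447  -0.2225  0.042 ]
o [ 0.4554 -0.1564  0.042 ]
post [0.5955 0.1641 0.038 ]
```

>>> play_rows --rotation '[[0,0,-60],[0,0,-60],[0,0,-60],[0,0,-60],[0,0,-60],[0,0,-60],[0,0,-60],[0,0,-60],[0,0,-60],[0,0,-60]]' --slide '[[0.179,-0.399,-0.041],[0.179,-0.399,-0.041],[0.179,-0.399,-0.041],[0.179,-0.399,-0.041],[0.179,-0.399,-0.041],[0.179,-0.399,-0.041],[0.179,-0.399,-0.041],[0.179,-0.399,-0.041],[0.179,-0.399,-0.041],[0.179,-0.399,-0.041]]' --claw '[1,1,1,1,1,1,1,1,1,1]'

```text
t: 1.78
eef_pos: [0.4577, 0.2304, 0.2036]
orientation: [-180.0, -0.1, 4.7]
ft_force: [1.7, -1.7, -0.3]
width: 0.0855
```

>>> play_rows --rotation '[[0,0,0],[0,0,0],[0,0,0],[0,0,0]]' --slide '[[0.008,-0.019,-0.003],[0.008,-0.019,-0.003],[0.008,-0.019,-0.003],[0.008,-0.019,-0.003]]' --claw '[1,1,1,1]'

```text
t: 2.12
eef_pos: [0.4652, 0.2137, 0.2006]
orientation: [-180.0, -0.0, 4.8]
ft_force: [0.1, -0.4, 0.5]
width: 0.0854
```

```bash
cat > w.py <<'E'
import sys
from h import *
s=robot.sense(); d=robot.camera('wrist'); im=d['image']
print(s['t'],s['eef_pos'].round(4),s['orientation'].round(2))
cv2.imwrite(f'pics/{sys.argv[1]}.png',im[:,:,::-1])
np.save('im.npy',im)
g=cv2.cvtColor(im,cv2.COLOR_RGB2GRAY)
for r in robot.regions_of('wrist','sleeve_a_mid')[:3]:
    p=r['pixels']; v,u=np.nonzero(p); print('reg',round(r['score'],2),u.mean().round(1),v.mean().round(1),u.min(),u.max(),v.min(),v.max(),p.sum(),world(d,(u.mean(),v.mean()),.042,s).round(4))
for r in robot.look_for('wrist','sleeve_a_mid')[:3]: print(np.round(r['xyz'],4),r['score'])
E
python3 w.py d0
```

```text
2.1167 [0.4652 0.2137 0.2006] [-1.7996e+02 -1.0000e-02  4.7700e+00]
```

View pics/d0.png

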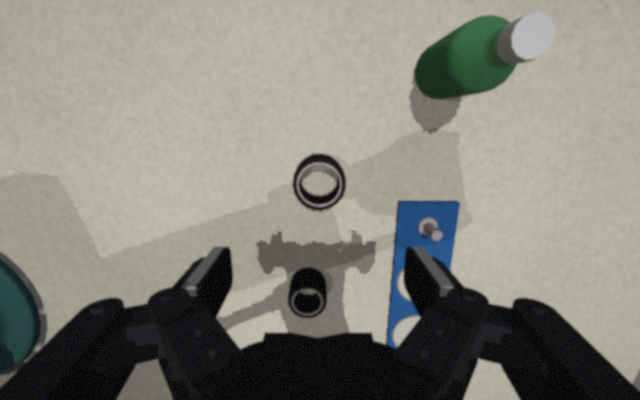

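```bash
python3 - <<'E'
from h import *
im=np.load('im.npy'); cv2.imwrite('pics/d0z.png',cv2.resize(im[140:225,275:365],None,fx=6,fy=6,interpolation=cv2.INTER_CUBIC)[:,:,::-1])
E
```

```text
(no output)
```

View pics/d0z.png

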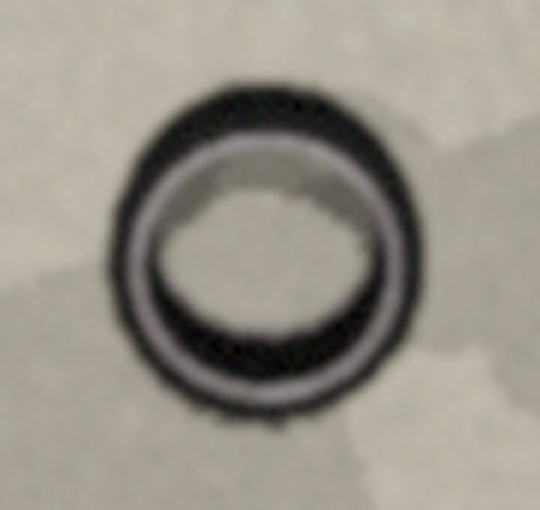

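```bash
cat >> h.py <<'E'
def proj(cam,P,s=None):
    if 'cam_to_world' in cam: T=np.array(cam['cam_to_world'])
    else:
        W=np.eye(4); W[:3,:3]=R.from_euler('xyz',s['orientation'],degrees=True).as_matrix(); W[:3,3]=s['eef_pos']; T=W@np.array(cam['hand_eye'])
    q=(np.asarray(P)-T[:3,3])@T[:3,:3]
    return np.c_[q[:,0]/q[:,2]*cam['fx']+cam['cx'],q[:,1]/q[:,2]*cam['fy']+cam['cy']]
def cen(cnt):
    m=cv2.moments(cnt.astype(np.float32)); return np.array([m['m10'],m['m01']])/m['m00'],m['m00']
def fit(cam,dia,xy,z0=0.,s=None,h=.042,thr=50,rad=12):
    """silhouette fit of an upright dark tube near xy"""
    g=cv2.cvtColor(cv2.resize(cam['image'],None,fx=4,fy=4,interpolation=cv2.INTER_LINEAR),cv2.COLOR_RGB2GRAY)
    cs,_=cv2.findContours((g<thr).astype(np.uint8),cv2.RETR_EXTERNAL,cv2.CHAIN_APPROX_NONE)
    a=np.linspace(0,2*np.pi,120); xy=np.array(xy,float)
    def pred(xy):
        P=[[xy[0]+dia/2*np.cos(t),xy[1]+dia/2*np.sin(t),z] for z in (z0,z0+h) for t in a]
        return cv2.convexHull(proj(cam,P,s).astype(np.float32))
    c0,A0=cen(pred(xy)); best=None
    for c in cs:
        c=(c[:,0,:].astype(np.float32)+.5)/4-.5
        if cv2.contourArea(c)<.3*A0: continue
        q,A=cen(c)
        if best is None or np.hypot(*(q-c0))<best[0]: best=(np.hypot(*(q-c0)),q,A)
    if best is None: return None
    for _ in range(8):
        c1,A1=cen(pred(xy)); xy=xy+(world(cam,best[1],z0+h/2,s)-world(cam,c1,z0+h/2,s))[:2]
    return xy.round(4),'area ratio',round(best[2]/A1,3),'px',best[1].round(1),'moved px',round(best[0],1)
E
cat > w2.py <<'E'
import sys
from h import *
# args: name dia x y [z0]
s=robot.sense(); d=robot.camera('wrist'); cv2.imwrite(f'pics/{sys.argv[1]}.png',d['image'][:,:,::-1])
v=[float(x) for x in sys.argv[2:]]
print(s['t'],s['eef_pos'].round(4),s['orientation'].round(2),s['width'])
for t in (40,55,70): print(t,fit(d,v[0],v[1:3],v[3] if len(v)>3 else 0,s,thr=t))
print('steel rim d check', proj(d,[[v[1],v[2],.042]],s))
E
python3 w2.py d1 .056 .466 .211
python3 - <<'E'
from h import *
d=robot.camera('top')
for n,D,x in [('d',.056,(.466,.211)),('c',.046,(.464,.073)),('b',.036,(.444,-.058)),('a',.026,(.447,-.2225))]:
  for t in (40,50,60): print(n,t,fit(d,D,x,thr=t))
s=robot.sense();w=robot.camera('wrist');print(world(w,(319,184.2),.042,s))
E
```

```text
2.2667 [0.4649 0.2145 0.2006] [-1.7998e+02 -2.0000e-02  4.9000e+00] 0.08564708881008572
40 (array([ 0.4858, -0.0105]), 'area ratio', 20.982, 'px', array([317.5, 351.4]), 'moved px', np.float64(165.1))
55 (array([0.466 , 0.0764]), 'area ratio', 0.653, 'px', array([307.3, 292.7]), 'moved px', np.float64(106.9))
70 (array([0.4681, 0.2153]), 'area ratio', 0.888, 'px', array([319. , 182.6]), 'moved px', np.float64(4.3))
steel rim d check [[316.73972152 189.26660098]]
d 40 (array([0.518 , 0.2491]), 'area ratio', 1.362, 'px', array([242.8, 217.7]), 'moved px', np.float64(25.6))
d 50 (array([0.4656, 0.0758]), 'area ratio', 0.72, 'px', array([311.8, 239.5]), 'moved px', np.float64(54.4))
d 60 (array([0.4634, 0.1007]), 'area ratio', 2.316, 'px', array([301.8, 240.3]), 'moved px', np.float64(44.4))
c 40 (array([0.4656, 0.0759]), 'area ratio', 0.986, 'px', array([311.8, 239.5]), 'moved px', np.float64(1.3))
c 50 (array([0.4657, 0.0759]), 'area ratio', 1.058, 'px', array([311.8, 239.5]), 'moved px', np.float64(1.4))
c 60 (array([0.4635, 0.1008]), 'area ratio', 3.392, 'px', array([301.8, 240.3]), 'moved px', np.float64(11.2))
b 40 (array([ 0.4462, -0.0566]), 'area ratio', 0.9, 'px', array([365.5, 248.1]), 'moved px', np.float64(1.1))
b 50 (array([ 0.4465, -0.0568]), 'area ratio', 0.971, 'px', array([365.5, 248. ]), 'moved px', np.float64(1.1))
b 60 (array([ 0.4476, -0.0564]), 'area ratio', 1.091, 'px', array([365.4, 247.5]), 'moved px', np.float64(1.6))
a 40 (array([ 0.4489, -0.2251]), 'area ratio', 0.803, 'px', array([433.4, 247.8]), 'moved px', np.float64(1.3))
a 50 (array([ 0.4489, -0.2253]), 'area ratio', 0.861, 'px', array([433.5, 247.8]), 'moved px', np.float64(1.4))
a 60 (array([ 0.4489, -0.2255]), 'area ratio', 0.919, 'px', array([433.6, 247.8]), 'moved px', np.float64(1.4))
[0.46781821 0.21638697 0.042     ]
```

>>> play_rows --rotation '[[0,0,0],[0,0,0],[0,0,0],[0,0,0],[0,0,0],[0,0,0],[0,0,0],[0,0,0]]' --slide '[[0.003,0.0015,-0.04],[0.003,0.0015,-0.08],[0.003,0.0015,-0.12],[0.003,0.0015,-0.15],[0.003,0.0015,-0.177],[0.003,0.0015,-0.177],[0.003,0.0015,-0.177],[0.003,0.0015,-0.177]]' --claw '[1,1,1,1,1,1,1,1]' --squeeze 30

```text
t: 3.08
eef_pos: [0.4693, 0.2155, 0.0248]
orientation: [-180.0, -0.1, 4.8]
ft_force: [1.0, -0.8, 0.7]
width: 0.0854
```

```bash
python3 w2.py d2 .056 .468 .216
```

```text
3.0833 [0.4693 0.2155 0.0248] [-1.7997e+02 -1.1000e-01  4.8400e+00] 0.08535424252515711
40 (array([0.4679, 0.2157]), 'area ratio', 0.911, 'px', array([311.5, 262.9]), 'moved px', np.float64(0.5))
55 (array([0.4679, 0.2157]), 'area ratio', 0.927, 'px', array([311.5, 263. ]), 'moved px', np.float64(0.6))
70 (array([0.4679, 0.2156]), 'area ratio', 0.94, 'px', array([311.5, 263.2]), 'moved px', np.float64(0.8))
steel rim d check [[311.429177   275.71312678]]
```

View pics/d2.png

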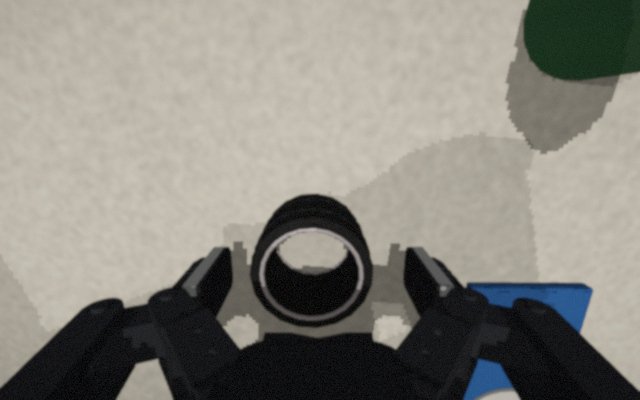

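>>> play_rows --rotation '[[0,0,0],[0,0,0],[0,0,0],[0,0,0],[0,0,0],[0,0,0],[0,0,0],[0,0,0]]' --slide '[[0,0,0],[0,0,0],[0,0,0],[0,0,0],[0,0,0],[0,0,0],[0,0,0],[0,0,0]]' --claw '[0,0,0,0,0,0,0,0]' --squeeze 30

```text
t: 3.8
eef_pos: [0.4696, 0.2154, 0.0256]
orientation: [-179.9, -0.2, 4.8]
ft_force: [-2.1, -1.0, 8.2]
width: 0.056
```

>>> play_rows --rotation '[[0,0,0],[0,0,0],[0,0,0],[0,0,0],[0,0,0],[0,0,0],[0,0,0],[0,0,0],[0,0,0],[0,0,0]]' --slide '[[0,0,0.03],[0,0,0.07],[0,0,0.11],[0.015,-0.03,0.13],[0.03,-0.065,0.14],[0.045,-0.1,0.15],[0.06,-0.135,0.16],[0.075,-0.17,0.17],[0.09,-0.205,0.176],[0.105,-0.24,0.176]]' --claw '[0,0,0,0,0,0,0,0,0,0]'

```text
t: 4.63
eef_pos: [0.5748, -0.0272, 0.2024]
orientation: [180.0, -0.3, 4.8]
ft_force: [0.9, 0.4, -0.3]
width: 0.0558
```

>>> play_rows --rotation '[[0,0,0],[0,0,0],[0,0,0],[0,0,0],[0,0,0],[0,0,0],[0,0,0],[0,0,0]]' --slide '[[0.015,-0.035,0],[0.03,-0.07,0],[0.04,-0.105,0],[0.046,-0.14,0],[0.046,-0.165,0],[0.046,-0.165,0],[0.046,-0.165,0],[0.046,-0.165,0]]' --claw '[0,0,0,0,0,0,0,0]'

```text
t: 5.3
eef_pos: [0.6189, -0.19, 0.1996]
orientation: [-180.0, -0.0, 4.8]
ft_force: [-0.4, 0.9, -0.7]
width: 0.0557
```

```bash
cat > m.py <<'E'
import sys
from h import *
s=robot.sense(); d=robot.camera('wrist'); im=d['image']; cv2.imwrite(f'pics/{sys.argv[1]}.png',im[:,:,::-1])
print(s['t'],s['eef_pos'].round(4),s['orientation'].round(2),s['width'],s['ft_force'])
for r in robot.regions_of('wrist','mark_1')[:6]:
    v,u=np.nonzero(r['pixels']); 
    cs,_=cv2.findContours(r['pixels'].astype(np.uint8),cv2.RETR_EXTERNAL,cv2.CHAIN_APPROX_NONE)
    c=max(cs,key=len)[:,0,:]
    W=np.array([world(d,p,.008,s)[:2] for p in c]).astype(np.float32)
    (cx,cy),rr=cv2.minEnclosingCircle(W)
    # LSQ circle
    A=np.c_[2*W,np.ones(len(W))]; k=np.linalg.lstsq(A,(W**2).sum(1),rcond=None)[0]
    print(round(r['score'],2),u.min(),u.max(),v.min(),v.max(),'lsq',k[:2].round(4),np.sqrt(k[2]+k[0]**2+k[1]**2).round(4),'enc',round(cx,4),round(cy,4),round(rr,4))
E
python3 m.py m1
```

```text
5.3 [ 0.6189 -0.19    0.1996] [-179.96   -0.      4.76] 0.05567702634651406 [-0.40135221  0.8815318  -0.74812085]
0.73 256 379 191 326 lsq [ 0.6297 -0.2974] 0.0831 enc 0.6317 -0.2954 0.0925
0.67 298 353 111 168 lsq [ 0.6258 -0.1453] 0.0303 enc 0.6259 -0.1452 0.0312
0.61 297 357 27 92 lsq [ 0.6196 -0.0659] 0.0308 enc 0.6192 -0.0657 0.032
```

View pics/m1.png

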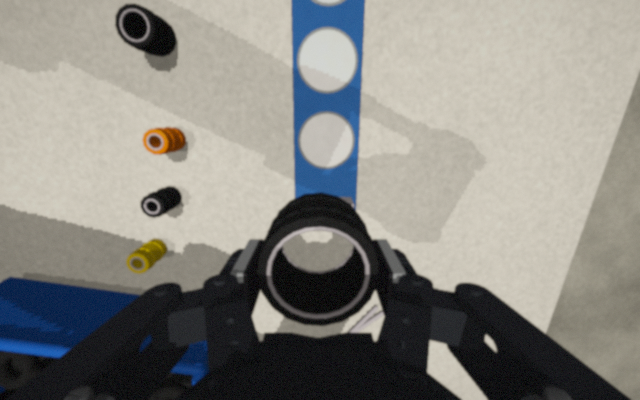

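```bash
python3 w2.py m1b .056 .619 -.19 .1744
```

```text
5.4 [ 0.619  -0.1891  0.1996] [-179.98   -0.      4.86] 0.05573055163360713
40 (array([ 0.6066, -0.2315]), 'area ratio', 5.408, 'px', array([284.3, 330.3]), 'moved px', np.float64(72.1))
55 (array([ 0.6056, -0.2314]), 'area ratio', 5.651, 'px', array([282.5, 330.1]), 'moved px', np.float64(72.7))
70 (array([ 0.6054, -0.2313]), 'area ratio', 5.708, 'px', array([281.9, 329.9]), 'moved px', np.float64(72.7))
steel rim d check [[315.88442382 187.00420397]]
```

>>> play_rows --rotation '[[0,0,0],[0,0,0],[0,0,0],[0,0,0],[0,0,0],[0,0,0],[0,0,0],[0,0,0],[0,0,0],[0,0,0]]' --slide '[[0.007,0.0435,0],[0.007,0.0435,-0.04],[0.007,0.0435,-0.08],[0.007,0.0435,-0.115],[0.007,0.0435,-0.14],[0.007,0.0435,-0.155],[0.007,0.0435,-0.16],[0.007,0.0435,-0.165],[0.007,0.0435,-0.166],[0.007,0.0435,-0.166]]' --claw '[0,0,0,0,0,0,0,0,0,0]'

```text
t: 6.28
eef_pos: [0.6275, -0.1466, 0.0349]
orientation: [179.9, -0.1, 4.8]
ft_force: [0.8, -0.2, 0.3]
width: 0.0555
```

```bash
python3 w2.py d3 .056 .626 -.1455 .008
```

```text
6.2833 [ 0.6275 -0.1466  0.0349] [ 1.7995e+02 -1.5000e-01  4.8400e+00] 0.05547033189957475
40 (array([ 0.6327, -0.1887]), 'area ratio', 4.729, 'px', array([317.8, 329.8]), 'moved px', np.float64(70.9))
55 (array([ 0.6323, -0.1887]), 'area ratio', 4.992, 'px', array([317. , 329.7]), 'moved px', np.float64(70.8))
70 (array([ 0.6322, -0.1886]), 'area ratio', 5.041, 'px', array([316.9, 329.6]), 'moved px', np.float64(70.6))
steel rim d check [[311.49307334 263.32047663]]
```

View pics/d3.png

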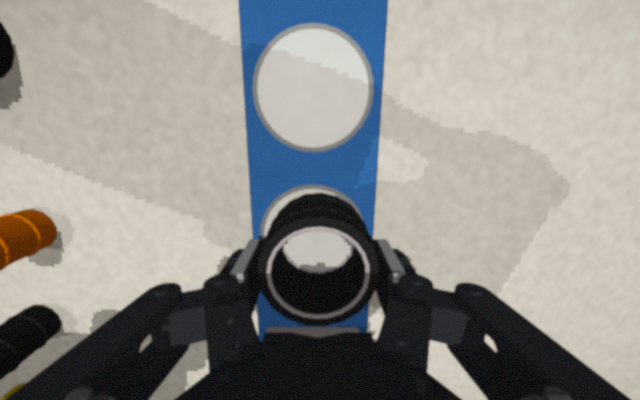

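```bash
python3 m.py d3m; python3 - <<'E'
from h import *
s=robot.sense(); d=robot.camera('wrist'); 
for y in (-.1455,-.1465): print(y,proj(d,[[.6237,y+.031,.008],[.6237,y+.028,.009],[.6237,y+.028,.0508],[.626,y,.051]],s).round(1))
print(world(d,(319,270.5),.051,s))
im=d['image']; cv2.imwrite('pics/z.png',cv2.resize(im[180:330,240:400],None,fx=4,fy=4,interpolation=cv2.INTER_CUBIC)[:,:,::-1])
E
```

```text
6.3333 [ 0.6277 -0.1468  0.0351] [ 1.7994e+02 -1.7000e-01  4.8300e+00] 0.05598199774025309 [-0.8695837   0.3227743  -0.50819689]
0.76 260 360 185 270 lsq [ 0.6265 -0.1453] 0.0288 enc 0.624 -0.1396 0.0301
0.56 252 372 22 150 lsq [ 0.6196 -0.0656] 0.0307 enc 0.6198 -0.0657 0.0311
-0.1455 [[312.9 183. ]
 [312.4 188.6]
 [311.1 212.5]
 [311.3 272.3]]
-0.1465 [[312.7 184.8]
 [312.3 190.4]
 [310.9 214.8]
 [311.2 274.3]]
[ 0.62933001 -0.1443119   0.051     ]
```

View pics/z.png

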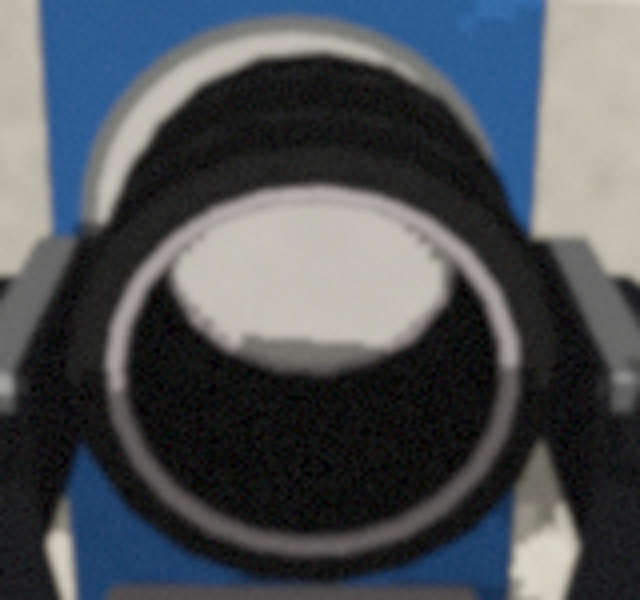

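>>> play_rows --rotation '[[0,0,0],[0,0,0],[0,0,0],[0,0,0]]' --slide '[[-0.003,0.001,0],[-0.003,0.001,-0.001],[-0.003,0.001,-0.0015],[-0.003,0.001,-0.0015]]' --claw '[0,0,0,0]'

```text
t: 6.82
eef_pos: [0.6233, -0.1459, 0.0337]
orientation: [180.0, -0.0, 4.8]
ft_force: [-3.2, -0.1, 8.7]
width: 0.0559
```

>>> play_rows --rotation '[[0,0,0],[0,0,0],[0,0,0],[0,0,0],[0,0,0],[0,0,0]]' --slide '[[0,0,0],[0,0,0],[0,0,0],[0,0,0],[0,0,0],[0,0,0]]' --claw '[0.75,0.85,1,1,1,1]'

```text
t: 7.32
eef_pos: [0.623, -0.1457, 0.0316]
orientation: [-180.0, 0.0, 4.8]
ft_force: [-0.9, -0.7, 0.9]
width: 0.0855
```

```bash
cat > z.py <<'E'
import sys
from h import *
# name dia x y : fit + zoom, mark prediction
s=robot.sense(); d=robot.camera('wrist'); v=[float(x) for x in sys.argv[2:]]
print(s['t'],s['eef_pos'].round(4),s['orientation'].round(2),s['width'])
z0=v[3] if len(v)>3 else 0
for t in (40,55,70): print(t,fit(d,v[0],v[1:3],z0,s,thr=t))
u=proj(d,[[v[1],v[2],z0+.03]],s)[0].astype(int); u=np.clip(u,[80,75],[559,324])
im=d['image']; cv2.imwrite(f'pics/{sys.argv[1]}.png',cv2.resize(im[u[1]-75:u[1]+75,u[0]-80:u[0]+80],None,fx=4,fy=4,interpolation=cv2.INTER_CUBIC)[:,:,::-1]); print('crop origin',u-[80,75])
E
python3 z.py z2 .056 .626 -.1455 .008
```

```text
7.3167 [ 0.623  -0.1457  0.0316] [-1.7999e+02  2.0000e-02  4.8000e+00] 0.08548379746862692
40 (array([ 0.6249, -0.1454]), 'area ratio', 0.923, 'px', array([318.3, 264.4]), 'moved px', np.float64(2.4))
55 (array([ 0.6251, -0.1459]), 'area ratio', 0.958, 'px', array([318.7, 265.3]), 'moved px', np.float64(2.1))
70 (array([ 0.622 , -0.1872]), 'area ratio', 5.078, 'px', array([306.1, 332.6]), 'moved px', np.float64(69.4))
crop origin [240 189]
```

View pics/z2.png

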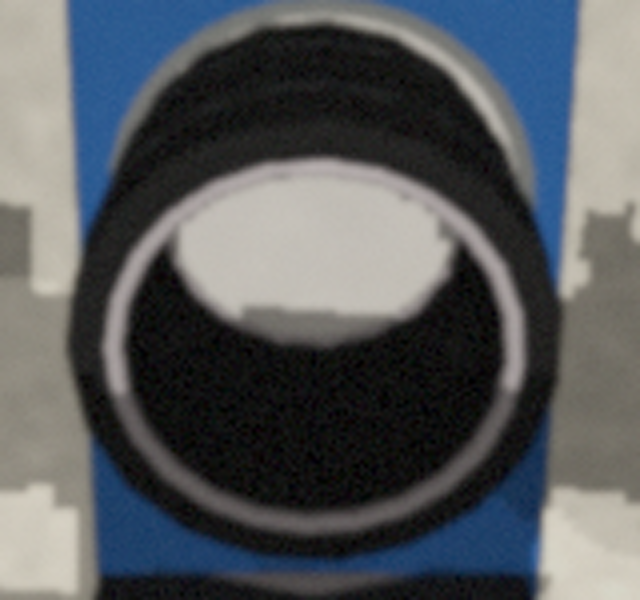

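>>> play_rows --rotation '[[0,0,0],[0,0,0],[0,0,0],[0,0,0],[0,0,0],[0,0,0],[0,0,0],[0,0,0],[0,0,0],[0,0,0]]' --slide '[[0,0,0.03],[0,0,0.065],[-0.01,0.015,0.1],[-0.03,0.04,0.12],[-0.05,0.07,0.12],[-0.07,0.1,0.12],[-0.09,0.13,0.12],[-0.11,0.16,0.12],[-0.13,0.19,0.12],[-0.157,0.22,0.12]]' --claw '[1,1,1,1,1,1,1,1,1,1]'

```text
t: 8.2
eef_pos: [0.466, 0.0755, 0.1523]
orientation: [-180.0, -0.1, 4.8]
ft_force: [-0.7, 0.0, 1.8]
width: 0.0855
```

>>> play_rows --rotation '[[0,0,0],[0,0,0],[0,0,0]]' --slide '[[0,0,0],[0,0,0],[0,0,0]]' --claw '[1,1,1]'

```text
t: 8.45
eef_pos: [0.4666, 0.0743, 0.1522]
orientation: [180.0, -0.1, 4.9]
ft_force: [0.7, 0.5, 0.5]
width: 0.0851
```

```bash
python3 z.py c0 .046 .466 .076
```

```text
8.45 [0.4666 0.0743 0.1522] [ 1.7998e+02 -7.0000e-02  4.8700e+00] 0.08505812598772305
40 (array([ 0.4828, -0.1036]), 'area ratio', 20.473, 'px', array([316.9, 350.6]), 'moved px', np.float64(157.8))
55 (array([0.4657, 0.076 ]), 'area ratio', 0.85, 'px', array([314.8, 192.8]), 'moved px', np.float64(0.3))
70 (array([0.4657, 0.076 ]), 'area ratio', 0.874, 'px', array([314.8, 192.8]), 'moved px', np.float64(0.3))
crop origin [235 118]
```

View pics/c0.png

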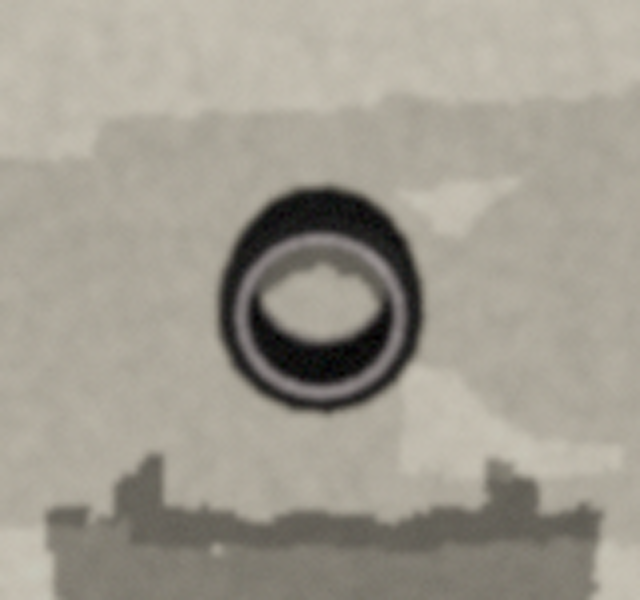

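>>> play_rows --rotation '[[0,0,0],[0,0,0],[0,0,0],[0,0,0],[0,0,0],[0,0,0],[0,0,0]]' --slide '[[-0.002,0.0015,-0.04],[-0.002,0.0015,-0.08],[-0.002,0.0015,-0.11],[-0.002,0.0015,-0.127],[-0.002,0.0015,-0.127],[-0.002,0.0015,-0.127],[-0.002,0.0015,-0.127]]' --claw '[1,1,1,1,1,1,1]'

```text
t: 9.08
eef_pos: [0.4661, 0.0752, 0.026]
orientation: [180.0, -0.1, 4.7]
ft_force: [0.3, -0.0, 1.0]
width: 0.0852
```

```bash
python3 z.py c1 .046 .466 .076
```

```text
9.0833 [0.4661 0.0752 0.026 ] [ 1.80e+02 -1.20e-01  4.73e+00] 0.08520738374741253
40 (array([0.4656, 0.076 ]), 'area ratio', 0.895, 'px', array([313.6, 260.4]), 'moved px', np.float64(0.8))
55 (array([0.4656, 0.0759]), 'area ratio', 0.913, 'px', array([313.6, 260.5]), 'moved px', np.float64(0.8))
70 (array([0.4656, 0.0758]), 'area ratio', 0.929, 'px', array([313.6, 260.6]), 'moved px', np.float64(0.8))
crop origin [234 185]
```

>>> play_rows --rotation '[[0,0,0],[0,0,0],[0,0,0],[0,0,0],[0,0,0],[0,0,0],[0,0,0],[0,0,0]]' --slide '[[0,0,0],[0,0,0],[0,0,0],[0,0,0],[0,0,0],[0,0,0],[0,0,0],[0,0,0]]' --claw '[0,0,0,0,0,0,0,0]'

```text
t: 9.8
eef_pos: [0.4652, 0.0759, 0.0261]
orientation: [180.0, -0.1, 4.8]
ft_force: [-1.0, -0.2, 6.3]
width: 0.0443
```

>>> play_rows --rotation '[[0,0,0],[0,0,0],[0,0,0],[0,0,0],[0,0,0],[0,0,0],[0,0,0],[0,0,0],[0,0,0],[0,0,0]]' --slide '[[0,0,0.03],[0,0,0.06],[0.02,-0.02,0.08],[0.045,-0.045,0.08],[0.07,-0.07,0.08],[0.095,-0.095,0.08],[0.12,-0.115,0.08],[0.14,-0.13,0.08],[0.153,-0.1415,0.08],[0.153,-0.1415,0.06]]' --claw '[0,0,0,0,0,0,0,0,0,0]'

```text
t: 10.63
eef_pos: [0.6239, -0.0688, 0.0895]
orientation: [179.8, -0.6, 4.7]
ft_force: [0.9, -0.5, 0.1]
width: 0.0444
```

>>> play_rows --rotation '[[0,0,0],[0,0,0],[0,0,0],[0,0,0],[0,0,0]]' --slide '[[0,0,-0.02],[0,0,-0.04],[0,0,-0.049],[0,0,-0.0505],[0,0,-0.0505]]' --claw '[0,0,0,0,0]'

```text
t: 11.05
eef_pos: [0.6167, -0.0656, 0.0338]
orientation: [-180.0, 0.1, 4.8]
ft_force: [-0.8, 0.5, -0.5]
width: 0.0444
```

```bash
cat > held.py <<'E'
import sys
from h import *
# name dia bore markx marky : overlay of predicted sleeve on mark
s=robot.sense(); d=robot.camera('wrist'); D,x,y=[float(t) for t in sys.argv[2:5]]
print(s['t'],s['eef_pos'].round(4),s['orientation'].round(2),s['width'],s['ft_force'].round(1))
K=4; im=cv2.resize(d['image'],None,fx=K,fy=K,interpolation=cv2.INTER_CUBIC)[:,:,::-1].copy()
a=np.linspace(0,2*np.pi,100)
def circ(r,z,col):
    P=proj(d,[[x+r*np.cos(t),y+r*np.sin(t),z] for t in a],s); cv2.polylines(im,[((P+.5)*K).astype(np.int32)],True,col,1)
circ(.031,.008,(0,0,255)); circ(D/2-.006,.05,(0,255,0)); circ(D/2,.05,(0,255,255)); circ(D/2,.008,(255,255,0))
u=np.clip(proj(d,[[x,y,.03]],s)[0].astype(int),[80,75],[559,324])
cv2.imwrite(f'pics/{sys.argv[1]}.png',im[(u[1]-75)*K:(u[1]+75)*K,(u[0]-80)*K:(u[0]+80)*K])
E
python3 held.py c3 .046 .6195 -.0658; python3 m.py c3m
```

```text
11.05 [ 0.6167 -0.0656  0.0338] [-1.7998e+02  7.0000e-02  4.8100e+00] 0.04437603824346487 [-0.8  0.5 -0.5]
11.1 [ 0.617  -0.0656  0.0343] [-1.80e+02  2.00e-02  4.81e+00] 0.04392522049439232 [-0.10021411  0.5375315  -0.19702047]
0.8 278 358 315 331 lsq [ 0.6417 -0.1246] 0.0063 enc 0.6426 -0.1234 0.0091
0.76 267 371 187 263 lsq [ 0.6191 -0.0635] 0.0263 enc 0.6191 -0.0629 0.0306
0.56 260 380 26 154 lsq [0.6133 0.0139] 0.0308 enc 0.6131 0.0138 0.0316
0.26 0 60 168 241 lsq [ 0.4501 -0.0596] 0.02 enc 0.4477 -0.0619 0.0267
```

View pics/c3.png

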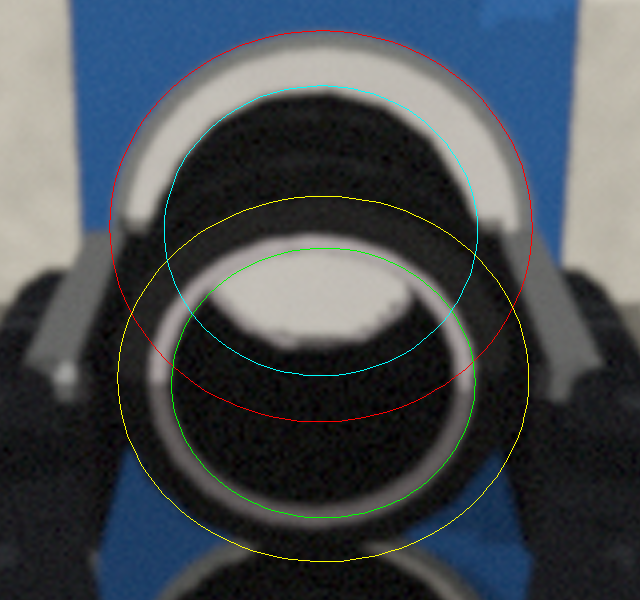

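>>> play_rows --rotation '[[0,0,0],[0,0,0],[0,0,0],[0,0,0],[0,0,0],[0,0,0],[0,0,0],[0,0,0],[0,0,0]]' --slide '[[0.0008,0,-0.001],[0.0008,0,-0.001],[0.0008,0,-0.001],[0.0008,0,-0.001],[0.0008,0,-0.001],[0.0008,0,-0.001],[0.0008,0,-0.001],[0.0008,0,-0.001],[0.0008,0,-0.001]]' --claw '[0,0,0,0.6,0.7,0.85,1,1,1]'

```text
t: 11.95
eef_pos: [0.618, -0.0657, 0.0334]
orientation: [-180.0, 0.0, 4.8]
ft_force: [-0.1, 0.8, 0.2]
width: 0.0856
```

```bash
python3 z.py c4 .046 .6195 -.0658 .008
```

```text
11.95 [ 0.618  -0.0657  0.0334] [-180.     0.     4.8] 0.08560511610511526
40 (array([ 0.6241, -0.1117]), 'area ratio', 6.142, 'px', array([318.9, 337.5]), 'moved px', np.float64(74.7))
55 (array([ 0.6232, -0.111 ]), 'area ratio', 6.403, 'px', array([317.4, 336.3]), 'moved px', np.float64(73.5))
70 (array([ 0.6228, -0.1105]), 'area ratio', 6.623, 'px', array([316.7, 335.5]), 'moved px', np.float64(72.7))
crop origin [237 188]
```

>>> play_rows --rotation '[[0,0,0],[0,0,0],[0,0,0],[0,0,0],[0,0,0],[0,0,0],[0,0,0],[0,0,0],[0,0,0],[0,0,0]]' --slide '[[0,0,0.03],[0,0,0.065],[-0.02,0,0.1],[-0.05,0,0.12],[-0.08,0.002,0.12],[-0.11,0.004,0.12],[-0.14,0.006,0.12],[-0.172,0.008,0.12],[-0.172,0.008,0.12],[-0.172,0.008,0.12]]' --claw '[1,1,1,1,1,1,1,1,1,1]'

```text
t: 12.83
eef_pos: [0.4444, -0.0575, 0.1531]
orientation: [-180.0, 0.0, 4.8]
ft_force: [1.0, -1.1, 0.4]
width: 0.0852
```

```bash
python3 z.py b0 .036 .446 -.057
```

```text
12.8333 [ 0.4444 -0.0575  0.1531] [-180.      0.      4.79] 0.08524120975555191
40 (array([ 0.4668, -0.2337]), 'area ratio', 29.805, 'px', array([323.2, 349.1]), 'moved px', np.float64(155.4))
55 (array([ 0.4463, -0.0569]), 'area ratio', 0.813, 'px', array([318. , 193.7]), 'moved px', np.float64(0.3))
70 (array([ 0.4462, -0.057 ]), 'area ratio', 0.843, 'px', array([317.9, 193.8]), 'moved px', np.float64(0.3))
crop origin [237 119]
```

View pics/b0.png

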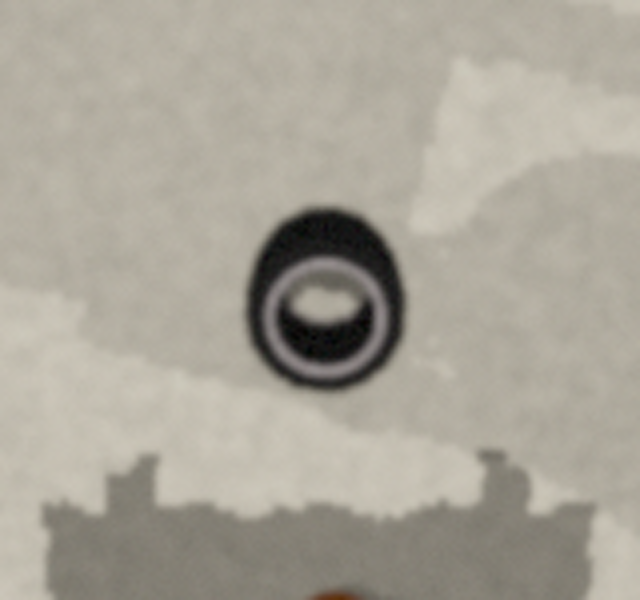

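View pics/c4.png

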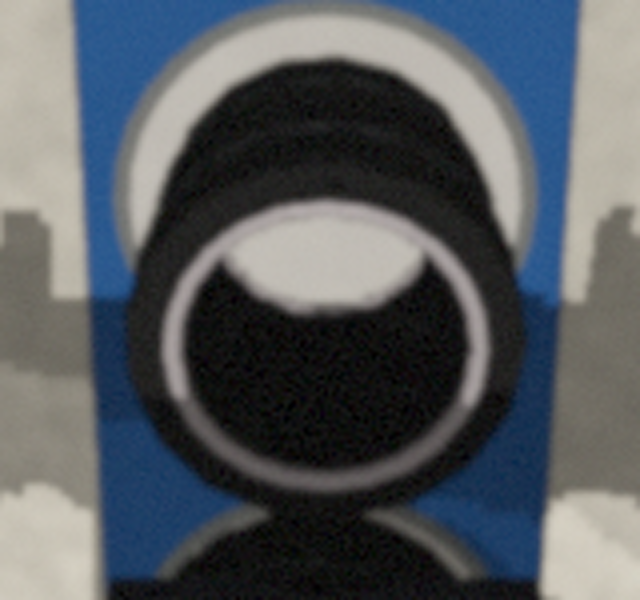

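>>> play_rows --rotation '[[0,0,0],[0,0,0],[0,0,0],[0,0,0],[0,0,0],[0,0,0]]' --slide '[[0.001,0.0005,-0.04],[0.001,0.0005,-0.08],[0.001,0.0005,-0.11],[0.001,0.0005,-0.127],[0.001,0.0005,-0.127],[0.001,0.0005,-0.127]]' --claw '[1,1,1,1,1,1]'

```text
t: 13.38
eef_pos: [0.4475, -0.0572, 0.0257]
orientation: [-180.0, 0.1, 4.8]
ft_force: [0.8, -0.6, -0.0]
width: 0.0854
```

>>> play_rows --rotation '[[0,0,0],[0,0,0],[0,0,0],[0,0,0],[0,0,0],[0,0,0],[0,0,0],[0,0,0],[0,0,0]]' --slide '[[0,0,0],[0,0,0],[0,0,0],[0,0,0],[0,0,0],[0,0,0],[0,0,0],[0,0,0],[0,0,0]]' --claw '[0,0,0,0,0,0,0,0,0]'

```text
t: 14.13
eef_pos: [0.4483, -0.0575, 0.028]
orientation: [180.0, -0.2, 4.8]
ft_force: [0.3, -0.5, 6.0]
width: 0.0359
```

>>> play_rows --rotation '[[0,0,0],[0,0,0],[0,0,0],[0,0,0],[0,0,0],[0,0,0],[0,0,0],[0,0,0],[0,0,0],[0,0,0]]' --slide '[[0,0,0.03],[0,0,0.06],[0.02,0.01,0.08],[0.05,0.02,0.08],[0.08,0.034,0.08],[0.11,0.047,0.08],[0.14,0.06,0.08],[0.165,0.071,0.08],[0.165,0.071,0.06],[0.165,0.071,0.04]]' --claw '[0,0,0,0,0,0,0,0,0,0]'

```text
t: 14.97
eef_pos: [0.616, 0.0146, 0.0686]
orientation: [180.0, -0.4, 4.9]
ft_force: [-0.4, 0.4, -1.0]
width: 0.0357
```

>>> play_rows --rotation '[[0,0,0],[0,0,0],[0,0,0],[0,0,0],[0,0,0]]' --slide '[[0,0,-0.015],[0,0,-0.025],[0,0,-0.03],[0,0,-0.03],[0,0,-0.03]]' --claw '[0,0,0,0,0]'

```text
t: 15.38
eef_pos: [0.6126, 0.0137, 0.0373]
orientation: [180.0, -0.1, 4.8]
ft_force: [0.1, -0.4, 0.3]
width: 0.036
```

```bash
python3 held.py b3 .036 .6132 .0137; python3 m.py b3m
```

```text
15.3833 [0.6126 0.0137 0.0373] [ 1.7999e+02 -8.0000e-02  4.7900e+00] 0.035985389952285195 [ 0.1 -0.4  0.3]
15.4333 [0.6127 0.0136 0.0373] [ 1.7999e+02 -1.0000e-01  4.7900e+00] 0.03603862300896335 [-0.65265391 -0.16964223  0.03252401]
0.82 265 367 185 252 lsq [0.6128 0.0186] 0.0247 enc 0.6131 0.0154 0.0309
0.73 258 376 26 153 lsq [0.6071 0.0937] 0.0308 enc 0.6071 0.0937 0.0313
0.65 273 358 305 331 lsq [ 0.619  -0.0587] 0.0229 enc 0.6186 -0.0542 0.0283
```

View pics/b3.png

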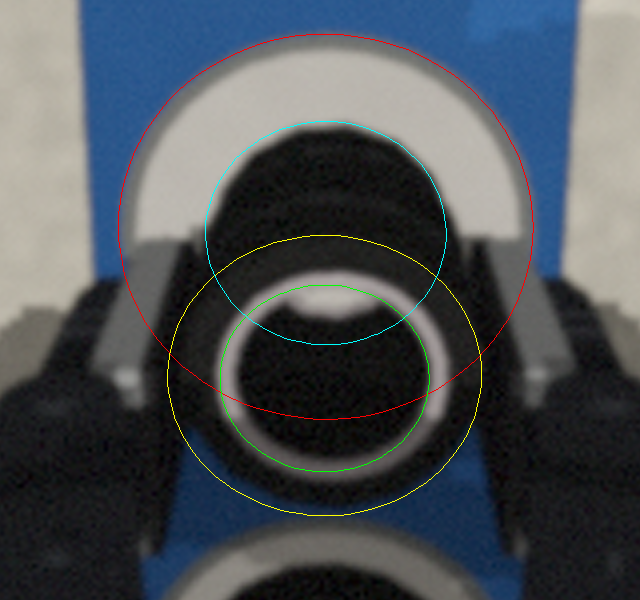

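>>> play_rows --rotation '[[0,0,0],[0,0,0],[0,0,0],[0,0,0]]' --slide '[[-0.001,0,0],[-0.001,0,-0.001],[-0.001,0,-0.002],[-0.001,0,-0.002]]' --claw '[0,0,0,0]'

```text
t: 15.87
eef_pos: [0.6113, 0.0137, 0.036]
orientation: [180.0, -0.0, 4.8]
ft_force: [-3.7, -0.2, 9.7]
width: 0.0359
```

>>> play_rows --rotation '[[0,0,0],[0,0,0],[0,0,0],[0,0,0],[0,0,0],[0,0,0],[0,0,0]]' --slide '[[0,0,0],[0,0,0],[0,0,0],[0,0,0],[0,0,0],[0,0,0],[0,0,0]]' --claw '[0.5,0.6,0.7,0.85,1,1,1]'

```text
t: 16.45
eef_pos: [0.6109, 0.0138, 0.0342]
orientation: [-180.0, 0.0, 4.8]
ft_force: [0.7, -0.3, -0.3]
width: 0.0855
```

```bash
python3 held.py b4 .036 .6132 .0137
```

```text
16.45 [0.6109 0.0138 0.0342] [-1.8e+02  1.0e-02  4.8e+00] 0.08553027728783606 [ 0.7 -0.3 -0.3]
```

View pics/b4.png

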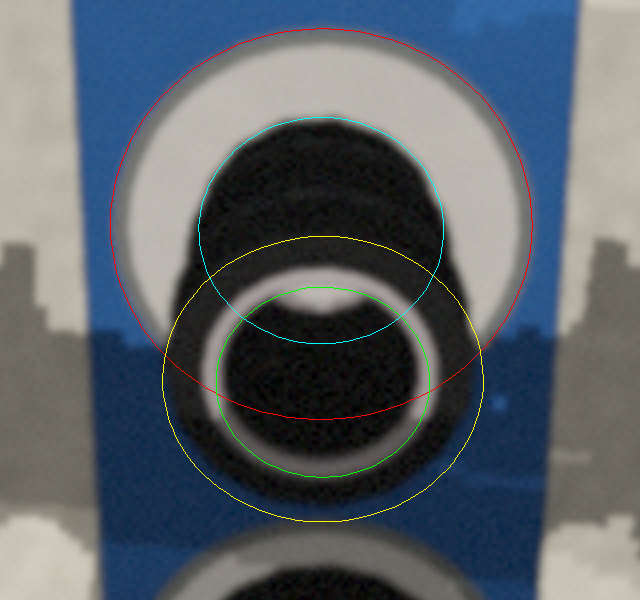

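>>> play_rows --rotation '[[0,0,0],[0,0,0],[0,0,0],[0,0,0],[0,0,0],[0,0,0],[0,0,0],[0,0,0],[0,0,0],[0,0,0]]' --slide '[[0,0,0.03],[0,0,0.065],[-0.01,-0.015,0.1],[-0.03,-0.04,0.12],[-0.05,-0.07,0.12],[-0.07,-0.1,0.12],[-0.09,-0.13,0.12],[-0.11,-0.16,0.12],[-0.13,-0.19,0.12],[-0.15,-0.22,0.12]]' --claw '[1,1,1,1,1,1,1,1,1,1]'

```text
t: 17.33
eef_pos: [0.4598, -0.2074, 0.1546]
orientation: [180.0, -0.0, 4.8]
ft_force: [-0.4, -0.4, 0.4]
width: 0.0852
```

>>> play_rows --rotation '[[0,0,0],[0,0,0],[0,0,0],[0,0,0]]' --slide '[[-0.013,-0.019,0],[-0.013,-0.019,0],[-0.013,-0.019,0],[-0.013,-0.019,0]]' --claw '[1,1,1,1]'

```text
t: 17.67
eef_pos: [0.4482, -0.2251, 0.1545]
orientation: [-180.0, -0.0, 4.8]
ft_force: [0.2, 0.2, 0.8]
width: 0.0855
```

```bash
python3 z.py a0 .026 .449 -.225
```

```text
17.6667 [ 0.4482 -0.2251  0.1545] [-1.7998e+02 -3.0000e-02  4.7600e+00] 0.08553079148765423
40 (array([ 0.4538, -0.4058]), 'area ratio', 50.114, 'px', array([307.6, 350.4]), 'moved px', np.float64(157.0))
55 (array([ 0.4492, -0.2253]), 'area ratio', 0.759, 'px', array([316.8, 193.9]), 'moved px', np.float64(0.4))
70 (array([ 0.4492, -0.2254]), 'area ratio', 0.798, 'px', array([316.8, 194. ]), 'moved px', np.float64(0.4))
crop origin [236 119]
```

View pics/a0.png

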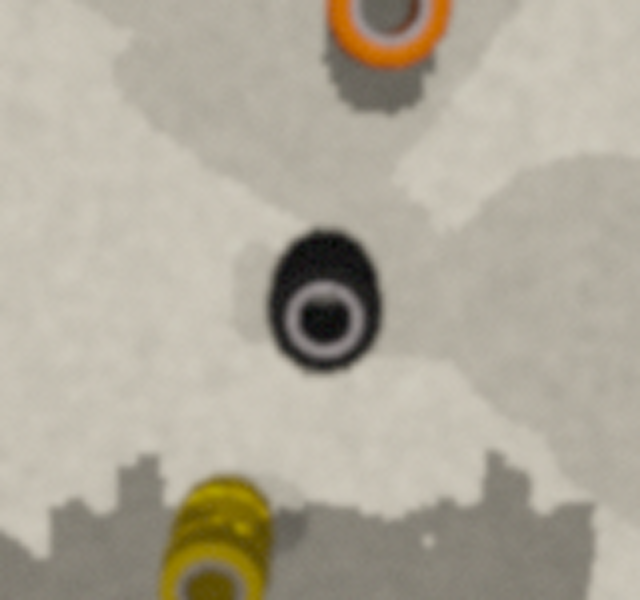

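>>> play_rows --rotation '[[0,0,0],[0,0,0],[0,0,0],[0,0,0],[0,0,0],[0,0,0]]' --slide '[[0,0,-0.04],[0,0,-0.08],[0,0,-0.11],[0,0,-0.129],[0,0,-0.129],[0,0,-0.129]]' --claw '[0.7,0.7,0.7,0.7,0.7,0.7]'

```text
t: 18.22
eef_pos: [0.4476, -0.2237, 0.0243]
orientation: [-179.9, 0.1, 4.9]
ft_force: [0.5, -0.3, -0.1]
width: 0.0597
```

>>> play_rows --rotation '[[0,0,0],[0,0,0],[0,0,0],[0,0,0],[0,0,0],[0,0,0],[0,0,0],[0,0,0],[0,0,0]]' --slide '[[0,0,0],[0,0,0],[0,0,0],[0,0,0],[0,0,0],[0,0,0],[0,0,0],[0,0,0],[0,0,0]]' --claw '[0,0,0,0,0,0,0,0,0]'

```text
t: 18.97
eef_pos: [0.4499, -0.2261, 0.0275]
orientation: [179.9, -0.2, 4.8]
ft_force: [0.3, 1.9, 6.4]
width: 0.0244
```

>>> play_rows --rotation '[[0,0,0],[0,0,0],[0,0,0],[0,0,0],[0,0,0],[0,0,0],[0,0,0],[0,0,0],[0,0,0],[0,0,0]]' --slide '[[0,0,0.035],[0,0,0.07],[0.01,0.02,0.1],[0.025,0.05,0.11],[0.04,0.085,0.11],[0.055,0.12,0.11],[0.07,0.155,0.11],[0.087,0.19,0.11],[0.104,0.225,0.11],[0.12,0.26,0.11]]' --claw '[0,0,0,0,0,0,0,0,0,0]'

```text
t: 19.8
eef_pos: [0.5687, 0.0365, 0.1362]
orientation: [180.0, -0.1, 4.8]
ft_force: [1.3, -0.9, 0.2]
width: 0.0244
```

>>> play_rows --rotation '[[0,0,0],[0,0,0],[0,0,0],[0,0,0],[0,0,0],[0,0,0],[0,0,0],[0,0,0],[0,0,0]]' --slide '[[0.02,0.03,0],[0.038,0.059,0],[0.038,0.059,-0.03],[0.038,0.059,-0.06],[0.038,0.059,-0.08],[0.038,0.059,-0.095],[0.038,0.059,-0.1],[0.038,0.059,-0.1],[0.038,0.059,-0.1]]' --claw '[0,0,0,0,0,0,0,0,0]'

```text
t: 20.55
eef_pos: [0.6063, 0.0937, 0.036]
orientation: [180.0, -0.0, 4.8]
ft_force: [-0.7, 0.7, -0.9]
width: 0.0246
```

```bash
python3 held.py a3 .026 .6071 .0937; python3 m.py a3m
```

```text
20.55 [0.6063 0.0937 0.036 ] [ 1.80e+02 -5.00e-02  4.79e+00] 0.024609169677915453 [-0.7  0.7 -0.9]
20.6 [0.6064 0.0937 0.0361] [-1.80e+02 -6.00e-02  4.79e+00] 0.02430766583205476 [-0.35180262 -0.85605811  1.42370679]
0.98 283 352 308 332 lsq [0.613  0.0301] 0.0163 enc 0.6133 0.0306 0.0228
0.97 264 367 186 247 lsq [0.6064 0.0993] 0.0244 enc 0.6071 0.0941 0.031
```

View pics/a3.png

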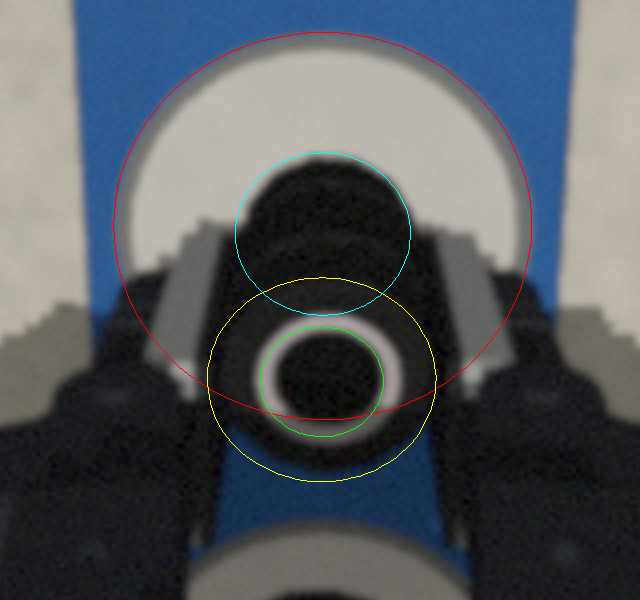

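>>> play_rows --rotation '[[0,0,0],[0,0,0],[0,0,0],[0,0,0]]' --slide '[[-0.0007,0,-0.0005],[-0.0007,0,-0.001],[-0.0007,0,-0.0015],[-0.0007,0,-0.0015]]' --claw '[0,0,0,0]'

```text
t: 21.03
eef_pos: [0.6055, 0.0937, 0.035]
orientation: [180.0, -0.0, 4.8]
ft_force: [-2.2, -0.0, 6.0]
width: 0.0245
```

>>> play_rows --rotation '[[0,0,0],[0,0,0],[0,0,0],[0,0,0],[0,0,0],[0,0,0],[0,0,0]]' --slide '[[0,0,0],[0,0,0],[0,0,0],[0,0,0],[0,0,0],[0,0,0],[0,0,0]]' --claw '[0.35,0.45,0.55,0.7,0.8,0.9,1]'

```text
t: 21.62
eef_pos: [0.6052, 0.0937, 0.0338]
orientation: [180.0, 0.0, 4.8]
ft_force: [0.2, 0.1, 0.4]
width: 0.0852
```

>>> play_rows --rotation '[[0,0,0],[0,0,0],[0,0,0],[0,0,0],[0,0,0],[0,0,0],[0,0,0],[0,0,0],[0,0,0],[0,0,0]]' --slide '[[0,0,0.03],[0,0,0.065],[0,0,0.1],[0,0,0.14],[0,-0.03,0.17],[0,-0.065,0.2],[0,-0.1,0.23],[0,-0.13,0.25],[0,-0.13,0.25],[0,-0.13,0.25]]' --claw '[1,1,1,1,1,1,1,1,1,1]'

```text
t: 22.45
eef_pos: [0.6066, -0.0383, 0.2867]
orientation: [179.9, -0.3, 4.6]
ft_force: [1.2, 0.2, -0.7]
width: 0.0854
```

```bash
cat > fin.py <<'E'
from h import *
M=[('d',.056,.626,-.1453),('c',.046,.6195,-.0658),('b',.036,.6132,.0138),('a',.026,.6071,.0937)]
s=robot.sense(); print(s['t'],s['eef_pos'].round(3))
for n in ('wrist','top','side'):
    d=robot.camera(n); cv2.imwrite(f'pics/fin_{n}.png',d['image'][:,:,::-1]); ss=s if n=='wrist' else None
    for k,D,x,y in M:
      for t in (55,75):
        r=fit(d,D,(x,y),.008,ss,thr=t)
        if r: print(n,k,t,((r[0]-[x,y])*1000).round(1),'mm off; ratio',r[2])
E
python3 fin.py
```

```text
22.45 [ 0.607 -0.038  0.287]
wrist d 55 [ -0.7 -10. ] mm off; ratio 1.262
wrist d 75 [  0.  -17.4] mm off; ratio 1.631
wrist c 55 [  5.8 -89.6] mm off; ratio 1.751
wrist c 75 [ 1.6 -2.4] mm off; ratio 0.992
wrist b 55 [  4.9 -73.5] mm off; ratio 0.351
wrist b 75 [-0.5 -0.1] mm off; ratio 0.888
wrist a 55 [  11.1 -153.5] mm off; ratio 0.613
wrist a 75 [ 0.4 -0.7] mm off; ratio 0.81
top d 55 [ -0.5 -49.6] mm off; ratio 3.717
top d 75 [101.2  52.1] mm off; ratio 31.072
top c 55 [   6.  -129.2] mm off; ratio 5.269
top c 75 [107.8 -27.4] mm off; ratio 43.95
top b 55 [-6.8 80. ] mm off; ratio 0.487
top b 75 [ 114.2 -107.1] mm off; ratio 67.005
top a 55 [-0.6  0.1] mm off; ratio 0.868
top a 75 [ 120.3 -187. ] mm off; ratio 114.979
side d 55 [-11.9 -15.8] mm off; ratio 1.914
side d 75 [-14.5   4.7] mm off; ratio 2.839
side c 55 [-12.1  74.4] mm off; ratio 0.497
side c 75 [ -8. -75.] mm off; ratio 3.773
side b 55 [-5.8 -5.4] mm off; ratio 0.692
side b 75 [-10.6  79.8] mm off; ratio 0.521
side a 55 [-4.6 -2.2] mm off; ratio 0.624
side a 75 [-4.6 -0.2] mm off; ratio 0.789
```

View pics/fin_wrist.png

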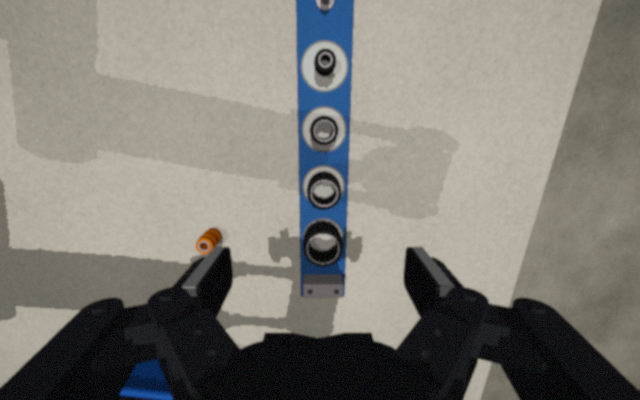

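View pics/fin_side.png

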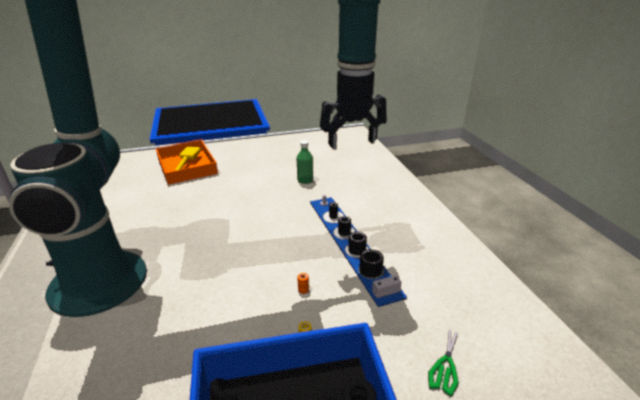

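>>> play_rows --rotation '[[0,0,0],[0,0,0],[0,0,0],[0,0,0],[0,0,0],[0,0,0],[0,0,0],[0,0,0]]' --slide '[[0.003,-0.03,0],[0.006,-0.06,0],[0.009,-0.09,-0.02],[0.012,-0.12,-0.04],[0.015,-0.15,-0.06],[0.015,-0.16,-0.08],[0.015,-0.16,-0.08],[0.015,-0.16,-0.08]]' --claw '[1,1,1,1,1,1,1,1]'

```text
t: 23.27
eef_pos: [0.6184, -0.1945, 0.2001]
orientation: [-179.8, 0.4, 4.8]
ft_force: [0.5, 0.8, -0.9]
width: 0.0854
```

```bash
python3 - <<'E'
from h import *
s=robot.sense(); d=robot.camera('wrist'); print(s['t'],s['eef_pos'])
K=4; im=cv2.resize(d['image'],None,fx=K,fy=K,interpolation=cv2.INTER_CUBIC)[:,:,::-1].copy()
a=np.linspace(0,2*np.pi,100)
for D,x,y in [(.056,.626,-.1453),(.046,.6195,-.0658)]:
  for r,z,col in [(.031,.008,(0,0,255)),(D/2-.006,.05,(0,255,0)),(D/2,.05,(0,255,255)),(D/2,.008,(255,255,0))]:
    P=proj(d,[[x+r*np.cos(t),y+r*np.sin(t),z] for t in a],s); cv2.polylines(im,[((P+.5)*K).astype(np.int32)],True,col,1)
  for t in (45,55,65,75,85): r=fit(d,D,(x,y),.008,s,thr=t); print(t,((r[0]-[x,y])*1000).round(1),r[2])
u=proj(d,[[.622,-.105,.03]],s)[0].astype(int); print(u)
cv2.imwrite('pics/chk.png',im[max(0,(u[1]-74)*K):(u[1]+74)*K,(u[0]-80)*K:(u[0]+80)*K])
E
```

```text
23.2667 [ 0.61843574 -0.19450597  0.20009946]
45 [-1.6 -2.1] 0.987
55 [-1.5 -2.6] 1.049
65 [-1.6 -3. ] 1.107
75 [-2.8  2.5] 2.223
85 [-4.3 39.8] 3.994
45 [ 0.4 -0.5] 0.88
55 [ 0.4 -0.3] 0.911
65 [ 0.4 -0.1] 0.94
75 [0.6 1.1] 1.005
85 [  2.2 -39.5] 5.916
[328  95]
```

View pics/chk.png

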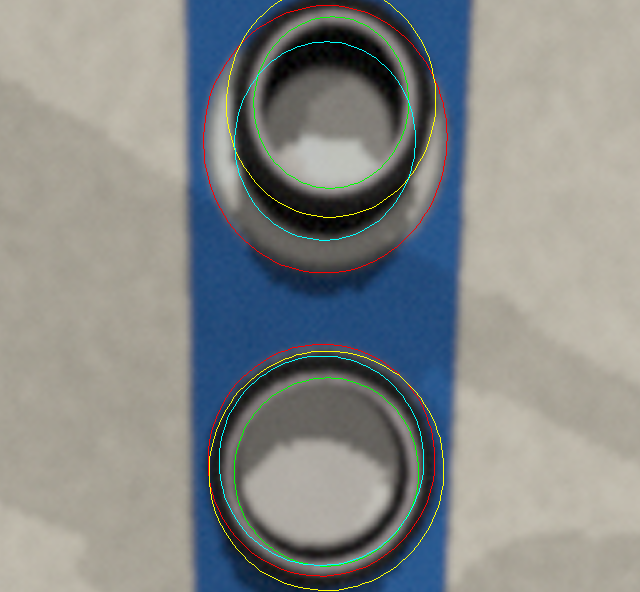

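```bash
python3 - <<'E'
from h import *
robot.camera('top')
for r in robot.look_for('top','bottle_mid')[:1]: print(r)
print(robot.sign_off(), robot.sense()['t'])
E
```

```text
{'xyz': [0.5785, 0.3297, 0.0953], 'score': 0.79}
the job is handed in; nothing more can be done
the job is handed in; nothing more can be done
```

All four black sleeves stand upright on their marks and are let go, and I handed the job in at about 23 s. The post was beside mark 4, so from the post towards the block they run: smallest (a) on mark 4, b on mark 3, c on mark 2, largest (d) on mark 1.

- **Centring:** in the last wrist pictures a, b and c lie within about 1 mm of their mark centres. Sleeve d sits about 1.5 mm off in −x, still wholly inside its white disc, so I left it.
- **Bottle and look-alikes:** the green bottle was found where it stood at the start, to within about 2 mm. I did not handle the orange or yellow look-alikes.
- **Checks that disagreed:**
  - **Full-row check:** the automatic outline fits failed for d in all three cameras. They also failed for b and c in the top and side views and put c 2.4 mm off in the wrist view. Dark blobs merging with shadows or neighbours is the likely cause.
  - **Closer view:** d's fit there still read 2–3 mm off in y. I put that down to shadow, because its steel rim lines up in y.
  - **What I relied on:** I judged d and c from that closer wrist view, against the predicted outlines. For a and b I relied on the full-row wrist view.
- **Forces:** the highest reading returned at the end of any move was about 10 N.

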